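# Set the load-test dial and hold the jig cover down on its pin

### The arm

A 6-joint arm with a two-finger parallel gripper is mounted at the origin on a cart in front of the work surface, level with it; the furniture and walls round the work are solid. World frame = base frame: x ahead of the robot, y to its left, z up, the work surface at z = 0. Lengths are in mm, angles in rad, forces in N, time in s.
With the tool pointing down it reaches from about 350 to 775 mm from the base axis. Payload 7.3 kg.
Tool frame: the origin (TCP) lies between the finger pads; the fingertips stand 25 mm ahead of it and the grasp point (between the pads) lies 6 mm ahead of it; z points along the fingers, y is the line along which they close (so a half turn about z gives the same grasp; the last joint's range is limited). The gripper opens to 92 mm and grips with 3 to 60 N. Pads are 19 mm wide; open, the fingers measure 130 mm over their backs; the gripper's body (75 mm by 190 mm) begins 47 mm behind the grasp point.
Start: joints at [1.072, 0.342, 1.524, -0, 1.275, -0.146], TCP at [181.387, 492.688, 251.741] pointing down, gripper open.
Joint ranges: [-2.53, 2.53], [-0.77, 2.02], [0.04, 2.7], [-1, 4.14], [0.28, 2.66], [-3.11, 3.11]. Speed limits (rad/s): [2.57, 2.57, 3.14, 3.14, 3.14, 3.14].

### API

Orientations are given as [roll, pitch, yaw] about the fixed x, y, z axes, in that order (R = Rz(yaw) Ry(pitch) Rx(roll)).
In Python, from plant import bot gives the robot as it stands.
- The arm moves only by the tool play_rows, never from a script. Its argument "commands" is a list of rows, each an object of numbers: "x", "y", "z": the shift along the tool's x, y, z in m; "twist": the turn about the tool's z in degrees. In form: [{"x": .., "y": .., "z": .., "twist": ..}, ...]. A call has exactly 8 rows; each row is the pose to reach, as a shift and turn from the pose commanded when the call began, along the tool's axes at that moment; what a row does not reach only later rows make up. A row lasts 1/10 s, in which the tool goes at most 50 mm and 8.59 degrees, less where a joint would pass 70% of its speed; a pose out of reach is approached as far as the arm can. A call with a gripper value outside its range is refused whole. "jaw" is the closure, from 0 (fully open) to 1 (shut), set as the call begins (left out, the last holds). The fingers move at their own pace and stop on an object; the grip force is fixed at half the most. Time passes only in rows, so rows that repeat a pose let the fingers close, or fill a call up. It gives the time, the measured TCP pose, the force, the opening and the grip force at its end, in the units of the state.
- bot.get_obs(): the state, without advancing time (a new reading comes with each control period).
- bot.capture(name): name is "scene" or "top"; returns a dict with "pixels" (420x560x3 uint8, red, green, blue), "fx", "fy", "cx", "cy" (pixels), "eye" and "rotation" of the camera in the world. Camera axes: x right, y down, z forward; pixel columns grow to the right and rows downward; lengths in mm; the calibration is good to about 2 mm. A picture is of the moment at which its call begins. There is no depth.
- bot.close_job(): hands the job in; it is judged then, once.
The state is a dict: "time": time; "joint_positions": joint angles; "dq": joint speeds; "tau": joint torques, N m; "tool_pos": TCP position; "tcp_rot": TCP orientation; "contact_force": force on the tool from outside, world axes, zero at the start; "moment": the same for the moment, N m; "grip_width": finger opening in mm; "finger_force": force on a finger pad.
Only numpy, scipy, OpenCV 4.12 (cv2) and the standard library are available. Lean on these libraries where they do the work, as an engineer would, in place of code of your own. Each camera call takes 0.05 s, during which the arm holds its last target. There are 200 camera calls.

### The job

Get the load-test fixture ready: first, with the blue jig cover still off the fixture, turn the dial on the grey box until its white pointer stands at the red mark. Then pick up the jig cover by its black bar, set it in the channel of the fixture and slide it lightly along until it drops over the hidden locating pin, and press it down until the sprung platen is fully down. Finish like that, still gripping the cover and holding it fully pressed down, and leave everything else on the bench where it is.

Things in the scene. Friction and masses are not known exactly. Their poses are not given: they have to be found in the camera images.
- fixture: Fixed aluminium load-test fixture, 116 long (its x) x 92 wide (its y) x 36 high; origin under its centre, on the bench. A channel, open at both ends and at the top, runs along its x between two guide rails: 48 wide, rail tops at 36 above the bench. The channel's floor is the sprung steel platen, its top at 24.
- channel_mid (a point): Middle of the channel, on the platen's top (24 above the bench), axes as the fixture. A brass pin, 10 diameter, bevelled tip, stands 8 above the platen (tip at 32) on the channel's centre line. Its place along the channel is not reported and differs every time: from 12 before to 12 past this point. It sinks with the platen and gives no way sideways.
- platen (a joint): How far the fixture's sprung platen is pressed down: 0 up, 0.006 m fully down on its stop. It takes about 4 N to start it and about 10 N to bring it fully down, and it springs back when let go. It also gives when something presses on the pin's tip.
- jig_cover: Loose blue cover block, 80 (its x) x 44 (its y) x 20 high, 0.16 to 0.29 kg, flat on the bench; origin at the centre of its underside; alike after half a turn. A black finger bar stands centred on top, 52 long (x) x 24 wide (y), from 20 to 58 above the origin: grip it across its width. It has 2 play each side in the channel.
- cover_pocket (a point): Centre of the cover's underside, the mouth of a blind pocket 14 (x) x 20 (y), 20 deep, which takes the pin with 2 play fore and aft. This point is 32 above the bench with the cover on the pin's tip, 24 once dropped over the pin onto the platen, 18 when fully pressed down.
- dial_box: Fixed grey box 96 x 96 x 34 high with a rotary dial in the middle of its top, black scale ticks and one red mark; origin under its centre, on the bench. The red mark lies 0.5 rad anticlockwise (from above) of the box's own x axis.
- dial (a joint): Angle of the dial's white pointer from the box's x axis, rad, anticlockwise from above positive; the red mark is at 0.5. It turns without stops in the range of use, and stays where it is left (friction 0.04 N m). The start is 0.6 to 1.4 rad clockwise of the mark.
- dial_grip (a point): Point on the dial's axis at 60 above the bench, where to grip it: the dial has an upright black bar 48 long x 14 wide, from 42 to 74 above the bench, along the white pointer line, on a disc of 52 diameter whose top is at 42. Its x axis points along the pointer, and z up.
- milk_carton: plant-milk carton lying on its side at the right end of the bench, 70 x 242 x 72, origin under its centre; bystander, leave alone
- long_nose_pliers: long-nose pliers with red handles lying at the right end of the bench, 52 x 169 x 16; bystander, leave alone
- tape_roll: roll of yellow tape at the left end, 74 wide, 24 high; bystander, leave alone
- hex_keys: red folding hex-key set lying in front of the tablet, 20 x 62 x 20; bystander, leave alone
- edge_controller: small black vented controller case at the left end, 89 x 62 x 21; bystander, leave alone
- solenoid_valve: brass solenoid valve with black coil behind the cable duct, 49 x 62 x 64; bystander, leave alone

How it is judged:
By the outcome, as a careful person would: the job done as asked, in the order asked, and still so for the second after the job is handed in, while the arm keeps its last pose, push and grip.
It also fails if it takes over 61 s, if anything falls off the work surface, if the arm or the gripper's body presses on something with over 40 N, if the wrist force passes 120 N, or if a joint passes its speed limit or range.

## Working session

There is one attempt and no reset: what is moved stays moved. The work goes in short steps, Python scripts to look and compute and a tool call to move; the robot and the scene stay as the last step left them, time stands still between calls to the robot, and variables do not carry over. Pictures are saved under pics/ and viewed, at most 10 in all, crops included, and the job is handed in when it is done.

Besides the shell and the picture viewer there is one more tool, called after "Call:" by a JSON object that holds its "method" and its "body", one argument or row to a line. play_rows: Moves the arm, as the interface text tells. Its arguments: {"type":"object","properties":{"commands":{"type":"array"},"jaw":{"type":"number"}},"required":["commands"]}

```bash
mkdir -p pics; cat > h.py <<'E'
import numpy as np, cv2
from plant import bot
def cap(n,save=None):
    c=bot.capture(n)
    if save: cv2.imwrite(f'pics/{save}.png',cv2.cvtColor(c['pixels'],cv2.COLOR_RGB2BGR))
    return c
def ray(c,u,v,z):
    d=np.array(c['rotation'])@np.array([(u-c['cx'])/c['fx'],(v-c['cy'])/c['fy'],1.])
    e=np.array(c['eye'],float); return (e+d*(z-e[2])/d[2])[:2]
E
python3 - <<'E'
from h import *
a=cap('top','top0');b=cap('scene','scene0')
for c in(a,b): print(c['eye'],c['fx'],c['cx'],c['cy'],np.round(c['rotation'],3).tolist())
o=bot.get_obs();print(o)
E
```

```text
[ 373.18433195    4.00165948 1772.28358308] 438.35363319215526 274.80177911007956 206.43184882977334 [-3.04, -0.0, -1.561]
[ -107.84943342 -1246.74430161  1255.95267769] 509.1159019767763 281.04975568846584 206.44256865108912 [-2.274, 0.013, -0.499]
{'time': 0.1, 'joint_positions': array([ 1.07201283e+00,  3.42641805e-01,  1.52490737e+00,  1.34175655e-05,
        1.27542369e+00, -1.45976374e-01]), 'dq': array([ 0.00110627, -0.00303569, -0.00200146, -0.00124319,  0.00089398,
       -0.00068995]), 'tau': array([ 8.01401347e-04, -4.32008493e+01, -2.44692421e+01,  7.18557788e-02,
        5.27309580e-02, -7.23418270e-05]), 'tool_pos': array([181.20955082, 492.38408648, 251.12521125]), 'tcp_rot': array([-3.14022899e+00, -2.13458275e-04,  2.78878147e+00]), 'contact_force': array([0.9085831 , 0.40662767, 0.55468699]), 'moment': array([ 0.00812454, -0.04908704, -0.03428591]), 'finger_force': 0.0, 'grip_width': 91.7725120684782}
```

View pics/top0.png

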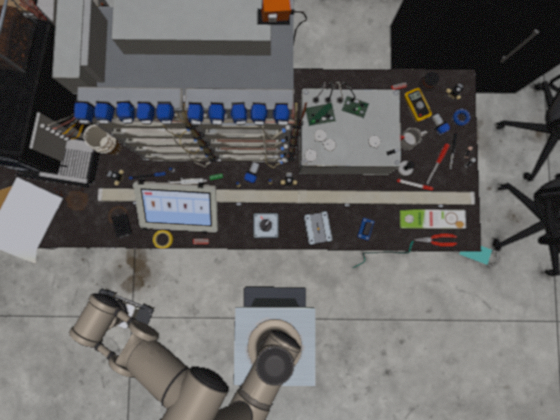

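View pics/scene0.png

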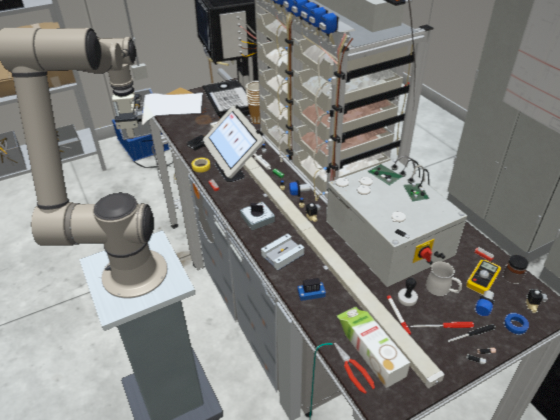

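The top view shows the dial box near (265,225), the fixture near (318,228) and the cover near (366,229). In the scene view they are at (257,213), (282,251) and (312,290). I'll enlarge these areas.

```bash
sed -i 's/^def ray/from scipy.spatial.transform import Rotation as Ro\ndef ray/; s/np.array(c\[.rotation.\])@/Ro.from_euler("xyz",c["rotation"]).as_matrix()@/' h.py
python3 - <<'E'
from h import *
t=cv2.imread('pics/top0.png')[203:253,245:385];s=cv2.imread('pics/scene0.png')[195:305,230:335]
cv2.imwrite('pics/topc.png',cv2.resize(t,None,fx=5.7,fy=5.7,interpolation=cv2.INTER_CUBIC))
cv2.imwrite('pics/scenec.png',cv2.resize(s,None,fx=5.4,fy=5.4,interpolation=cv2.INTER_CUBIC))
c=cap('top');
for p in[(265,225),(318,228),(366,229)]: print(ray(c,*p,30))
c=cap('scene')
for p in[(257,213),(282,251),(312,290)]: print(ray(c,*p,30))
E
```

```text
[476.25332091  43.78567239]
[ 466.4049935  -167.04109341]
[ 464.31931978 -357.80824974]
[476.31165103  40.77583548]
[ 462.45736258 -175.70131451]
[ 462.18623999 -370.94367939]
```

View pics/topc.png

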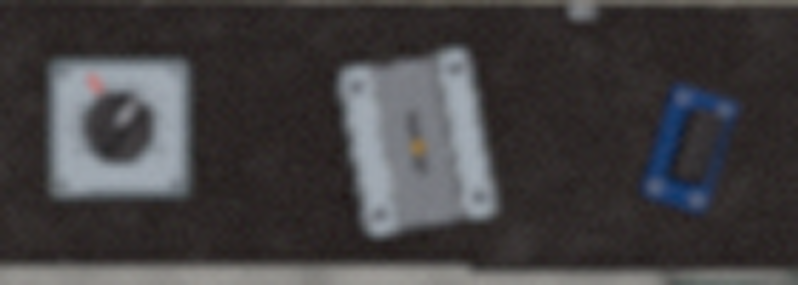

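View pics/scenec.png

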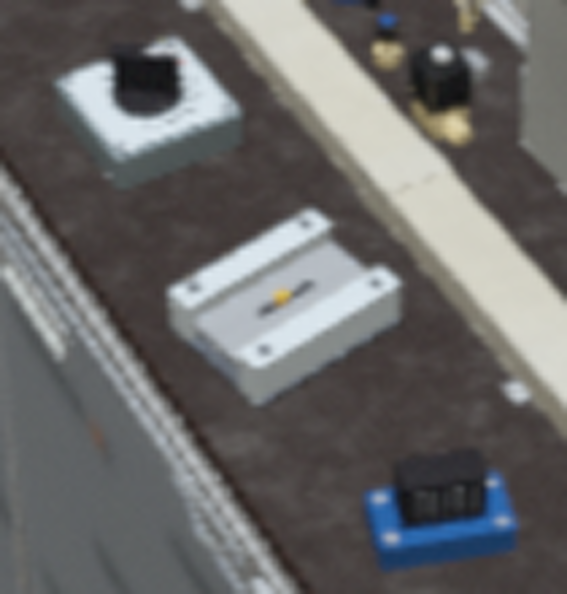

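The crops show these things:
- **Dial:** the red mark is up and left of the dial at crop (94,82). The white pointer is up and right at (128,113), and the box is nearly axis-aligned.
- **Fixture:** the brass pin is visible at top crop (417,147).
- **Cover:** it is tilted about -15 deg.

Next I'll measure with masks.

```bash
cat > m.py <<'E'
from h import *
def blob(m,near):
    n,l,st,ce=cv2.connectedComponentsWithStats(m.astype(np.uint8)); k=l[int(near[1]),int(near[0])]
    if k==0: k=1+np.argmin(np.hypot(*(ce[1:]-near).T))
    cs,_=cv2.findContours((l==k).astype(np.uint8),cv2.RETR_EXTERNAL,cv2.CHAIN_APPROX_NONE)
    return max(cs,key=cv2.contourArea)[:,0].astype(float)
S=6
def up(c,x0,y0,x1,y1):
    return cv2.resize(c['pixels'][y0:y1,x0:x1],None,fx=S,fy=S,interpolation=cv2.INTER_CUBIC).astype(int)
def pix(p,x0,y0): return (np.asarray(p)+.5)/S-.5+[x0,y0]
E
python3 - <<'E'
from m import *
def world(c,P,z): return np.array([ray(c,*p,z) for p in P],np.float32)
def rect(name,c,box,f,z,near):
    x0,y0=box[:2]; I=up(c,*box); m=f(I[...,0],I[...,1],I[...,2])
    P=pix(blob(m,near),x0,y0); W=world(c,P,z); r=cv2.minAreaRect(W)
    e=cv2.boxPoints(r); d=[e[1]-e[0],e[2]-e[1]]; d=max(d,key=np.linalg.norm)
    print(name,np.round(r[0],1),np.round(r[1],1),'long axis deg',np.round(np.degrees(np.arctan2(d[1],d[0])),1))
t=cap('top');s=cap('scene')
bright=lambda r,g,b:(r+g+b)>330
blue=lambda r,g,b:(b-r>45)
rect('box',t,(248,208,284,244),bright,17,(20,20))
rect('fix',t,(300,208,336,248),bright,18,(110,110))
rect('cov',t,(352,212,382,244),blue,10,(85,50))
def cen(name,c,box,f,z):
    I=up(c,*box);m=f(I[...,0],I[...,1],I[...,2]);y,x=np.nonzero(m)
    print(name,m.sum(),np.round(ray(c,*pix([x.mean(),y.mean()],*box[:2]),z),1))
red=lambda r,g,b:(r-b>40)
cen('red t',t,(255,210,270,222),red,34)
cen('brass t',t,(312,222,325,236),lambda r,g,b:(r-b>40),31)
cen('brass s',s,(275,243,292,255),lambda r,g,b:(r-b>40),30)
for z in(42,74): cen('ptr t z%d'%z,t,(260,218,272,230),lambda r,g,b:(r+g+b)>330,z)
cen('disc dark t',t,(257,216,274,234),lambda r,g,b:(r+g+b)<270,50)
sc=lambda p:(np.array(p)+.5)/5.4-.5+[230,195]
for nm,pts,z in[('bar',[(112,48),(180,60)],74),('fixture rail corners',[(170,292),(308,210),(330,228),(400,285),(262,362),(238,352)],36),('covertop',[(368,496),(385,553),(516,528),(490,475)],20),('coverbar top',[(396,462),(484,455),(487,470),(398,482)],58),('boxtop',[(58,85),(180,40),(242,105),(118,160)],34)]:
    print(nm,np.round(world(s,[sc(p) for p in pts],z)).tolist())
# enlarged dial
I=np.hstack([cv2.resize(t['pixels'][214:238,253:277],(390,390),interpolation=cv2.INTER_CUBIC),cv2.resize(s['pixels'][198:228,242:272],(390,390),interpolation=cv2.INTER_CUBIC)])
cv2.imwrite('pics/dial.png',I[...,::-1])
E
```

```text
box [487.   37.7] [ 5.7 11.8] long axis deg -44.3
fix [ 469.3 -167.2] [119.8  92.9] long axis deg 10.4
cov [ 466.9 -358.5] [45.  81.5] long axis deg -15.8
red t 56 [506.5  59.1]
brass t 117 [ 465.  -166.4]
brass s 272 [ 465.1 -168.9]
ptr t z42 1282 [493.6  40. ]
ptr t z74 1282 [491.3  39.3]
disc dark t 3397 [474.4  42.6]
bar [[458.0, 53.0], [492.0, 20.0]]
fixture rail corners [[403.0, -137.0], [515.0, -114.0], [519.0, -135.0], [532.0, -202.0], [425.0, -218.0], [416.0, -203.0]]
covertop [[435.0, -329.0], [422.0, -371.0], [498.0, -392.0], [506.0, -350.0]]
coverbar top [[445.0, -343.0], [492.0, -363.0], [488.0, -374.0], [439.0, -357.0]]
boxtop [[428.0, 80.0], [522.0, 82.0], [527.0, 0.0], [430.0, -8.0]]
```

View pics/dial.png

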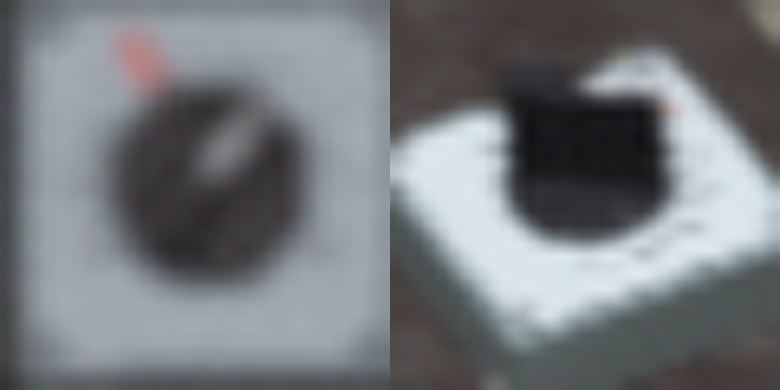

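The pointer runs along about -44° in both views, and the dial centre is near (476,41). I'll start moving.

Call:
{"method": "play_rows", "body": {
  "commands": [
    {"x": -0.036,"y": -0.027,"z": 0,"twist": 0},
    {"x": -0.072,"y": -0.054,"z": 0,"twist": 0},
    {"x": -0.108,"y": -0.081,"z": 0,"twist": 0},
    {"x": -0.144,"y": -0.108,"z": 0,"twist": 0},
    {"x": -0.18,"y": -0.135,"z": 0,"twist": 0},
    {"x": -0.216,"y": -0.162,"z": 0,"twist": 0},
    {"x": -0.252,"y": -0.189,"z": 0,"twist": 0},
    {"x": -0.288,"y": -0.216,"z": 0,"twist": 0}
  ],
  "jaw": 0
}}

```text
time: 1.1
tool_pos: [377.7, 188.8, 252.0]
tcp_rot: [3.141, 0.001, 2.789]
contact_force: [0.0, 0.5, -0.0]
grip_width: 91.7
finger_force: 0.0
```

```bash
cat >> h.py <<'E'
def to(x,y,yawdeg=None,z=None):
    "tool-frame shift (mm) and twist from measured pose to a world target"
    o=bot.get_obs();p=o['tool_pos'];w=o['tcp_rot'][2]
    d=np.array([x,y])-p[:2]; ax=np.array([np.cos(w),np.sin(w)]); ay=np.array([np.sin(w),-np.cos(w)])
    print('pose',np.round(p,1),'yaw',round(np.degrees(w),1),'rpy',np.round(o['tcp_rot'],4),'q',np.round(o['joint_positions'],2),'F',np.round(o['contact_force'],1),'t',o['time'],'grip',o['grip_width'],o['finger_force'])
    print('shift x %.1f y %.1f z %s'%(d@ax,d@ay,None if z is None else round(p[2]-z,1)),'twist',None if yawdeg is None else (np.degrees(w)-yawdeg+180)%360-180)
E
python3 - <<'E'
from m import *
b=(246,206,286,246);t=dict(bot.capture('top'));I=up(t,*b)
img=cv2.cvtColor(cv2.imread('pics/top0.png'),cv2.COLOR_BGR2RGB)
t0=dict(t,pixels=img);I=up(t0,*b);m=I.sum(2)>330
P=pix(blob(m,(60,120)),*b[:2]);W=np.array([ray(t0,*p,17) for p in P],np.float32)
r=cv2.minAreaRect(W);print('box',r)
W=np.array([ray(t0,*p,34) for p in P],np.float32)
c=np.array(r[0])
for nm,a,sg in(('x+',0,1),('x-',0,-1),('y+',1,1),('y-',1,-1)):
    q=W-W.mean(0); k=(sg*q[:,a]>38)&(abs(q[:,1-a])<40)
    f=np.polyfit(W[k][:,1-a],W[k][:,a],1); print(nm,'edge slope deg',np.degrees(np.arctan(f[0]))*(1 if a else -1),'pos',W[k][:,a].mean())
to(476,41,136,250)
E
```

```text
box ((476.83380126953125, 42.15185546875), (93.59098052978516, 93.03366088867188), 0.5678020119667053)
x+ edge slope deg 0.558924588756593 pos 521.79346
x- edge slope deg 1.803982309290317 pos 430.6778
y+ edge slope deg 0.8841521047717087 pos 87.54373
y- edge slope deg 0.27660903180642626 pos -4.134618
pose [381.2 184.2 251.9] yaw 159.6 rpy [-3.1398  0.0038  2.7854] q [ 0.27  0.15  1.78 -0.    1.21 -0.94] F [ 3.5 -3.7 -0.4] t 1.15 grip 91.92771773327073 0.0
shift x -138.8 y -101.1 z 1.9 twist 23.589747676634715
```

Call:
{"method": "play_rows", "body": {
  "commands": [
    {"x": -0.03,"y": -0.0218,"z": 0,"twist": 4},
    {"x": -0.06,"y": -0.0436,"z": 0.01,"twist": 8},
    {"x": -0.09,"y": -0.0654,"z": 0.03,"twist": 12},
    {"x": -0.12,"y": -0.0872,"z": 0.06,"twist": 18},
    {"x": -0.144,"y": -0.105,"z": 0.09,"twist": 24},
    {"x": -0.144,"y": -0.105,"z": 0.11,"twist": 24},
    {"x": -0.144,"y": -0.105,"z": 0.12,"twist": 24},
    {"x": -0.144,"y": -0.105,"z": 0.12,"twist": 24}
  ]
}}

```text
time: 1.95
tool_pos: [474.9, 42.6, 130.7]
tcp_rot: [-3.14, -0.002, 2.37]
contact_force: [0.4, 0.6, 0.3]
grip_width: 92.1
finger_force: 0.0
```

```bash
python3 - <<'E'
from m import *
to(476.5,42,136,72)
E
```

```text
pose [474.9  42.6 130.7] yaw 135.8 rpy [-3.1398e+00 -2.4000e-03  2.3704e+00] q [-0.07  0.4   1.82  0.    0.93 -0.87] F [0.4 0.6 0.3] t 1.95 grip 92.07890246766836 0.0
shift x -1.5 y 0.7 z 58.7 twist -0.18647267749000207
```

Call:
{"method": "play_rows", "body": {
  "commands": [
    {"x": -0.001,"y": 0.001,"z": 0.012,"twist": 0},
    {"x": -0.001,"y": 0.001,"z": 0.027,"twist": 0},
    {"x": -0.001,"y": 0.001,"z": 0.042,"twist": 0},
    {"x": -0.001,"y": 0.001,"z": 0.052,"twist": 0},
    {"x": -0.001,"y": 0.001,"z": 0.058,"twist": 0},
    {"x": -0.001,"y": 0.001,"z": 0.058,"twist": 0},
    {"x": -0.001,"y": 0.001,"z": 0.058,"twist": 0},
    {"x": -0.001,"y": 0.001,"z": 0.058,"twist": 0}
  ]
}}

```text
time: 2.75
tool_pos: [477.7, 42.2, 74.3]
tcp_rot: [3.141, 0.001, 2.37]
contact_force: [-0.1, -0.4, 0.0]
grip_width: 91.8
finger_force: 0.0
```

Call:
{"method": "play_rows", "body": {
  "commands": [
    {"x": 0,"y": 0,"z": 0,"twist": 0},
    {"x": 0,"y": 0,"z": 0,"twist": 0},
    {"x": 0,"y": 0,"z": 0,"twist": 0},
    {"x": 0,"y": 0,"z": 0,"twist": 0},
    {"x": 0,"y": 0,"z": 0,"twist": 0},
    {"x": 0,"y": 0,"z": 0,"twist": 0},
    {"x": 0,"y": 0,"z": 0,"twist": 0},
    {"x": 0,"y": 0,"z": 0,"twist": 0}
  ],
  "jaw": 1
}}

```text
time: 3.55
tool_pos: [477.3, 42.2, 73.7]
tcp_rot: [3.142, -0.0, 2.37]
contact_force: [-0.5, 0.6, -0.0]
grip_width: 32.5
finger_force: 0.0
```

```bash
python3 - <<'E'
from m import *
to(476.5,42,209.3,72);print(bot.get_obs()['moment'])
E
```

```text
pose [477.3  42.2  73.7] yaw 135.8 rpy [ 3.1415 -0.      2.3699] q [-0.07  0.49  1.87  0.    0.78 -0.87] F [-0.5  0.6 -0. ] t 3.55 grip 32.475993398110234 0.0
shift x 0.4 y -0.7 z 1.7 twist -73.51465878703351
[-0.01361251 -0.02950979 -0.00334877]
```

Call:
{"method": "play_rows", "body": {
  "commands": [
    {"x": 0,"y": 0,"z": 0,"twist": 0},
    {"x": 0,"y": 0,"z": 0,"twist": 0},
    {"x": 0,"y": 0,"z": 0,"twist": 0},
    {"x": 0,"y": 0,"z": 0,"twist": 0},
    {"x": 0,"y": 0,"z": 0,"twist": 0},
    {"x": 0,"y": 0,"z": 0,"twist": 0},
    {"x": 0,"y": 0,"z": 0,"twist": 0},
    {"x": 0,"y": 0,"z": 0,"twist": 0}
  ],
  "jaw": 1
}}

```text
time: 4.35
tool_pos: [474.9, 41.0, 73.5]
tcp_rot: [-3.136, -0.003, 2.371]
contact_force: [-8.7, -8.2, 6.9]
grip_width: 14.0
finger_force: 30.0
```

```bash
python3 - <<'E'
from m import *
to(476.5,42,209.3,72);print(bot.get_obs()['moment'])
E
```

```text
pose [474.9  41.   73.5] yaw 135.8 rpy [-3.1364e+00 -2.6000e-03  2.3708e+00] q [-0.07  0.49  1.87 -0.    0.78 -0.87] F [-8.7 -8.2  6.9] t 4.35 grip 13.99107487574365 30.000924468040466
shift x -0.4 y 1.8 z 1.5 twist -73.4619967017114
[-1.5139858   1.3277513   0.03818122]
```

Call:
{"method": "play_rows", "body": {
  "commands": [
    {"x": 0,"y": -0.002,"z": 0,"twist": 0},
    {"x": 0,"y": -0.002,"z": 0,"twist": -4},
    {"x": 0,"y": -0.002,"z": 0,"twist": -10},
    {"x": 0,"y": -0.002,"z": 0,"twist": -16},
    {"x": 0,"y": -0.002,"z": 0,"twist": -22},
    {"x": 0,"y": -0.002,"z": 0,"twist": -28},
    {"x": 0,"y": -0.002,"z": 0,"twist": -34},
    {"x": 0,"y": -0.002,"z": 0,"twist": -40}
  ]
}}

```text
time: 5.15
tool_pos: [474.6, 40.4, 73.6]
tcp_rot: [-3.141, -0.003, 3.073]
contact_force: [-4.2, -4.1, 4.2]
grip_width: 13.9
finger_force: 30.0
```

```bash
python3 - <<'E'
from m import *
to(476.5,42,209.3,72);print(bot.get_obs()['moment'])
E
```

```text
pose [474.6  40.4  73.6] yaw 176.0 rpy [-3.1409e+00 -2.9000e-03  3.0726e+00] q [-0.08  0.49  1.87 -0.    0.78 -1.58] F [-4.2 -4.1  4.2] t 5.15 grip 13.878256163101227 29.999136328697205
shift x -1.8 y 1.7 z 1.6 twist -33.25107540158092
[-0.6638638   0.82654776 -0.01895144]
```

Call:
{"method": "play_rows", "body": {
  "commands": [
    {"x": 0.001,"y": -0.001,"z": 0,"twist": -5},
    {"x": 0.001,"y": -0.001,"z": 0,"twist": -11},
    {"x": 0.001,"y": -0.001,"z": 0,"twist": -17},
    {"x": 0.001,"y": -0.001,"z": 0,"twist": -23},
    {"x": 0.001,"y": -0.001,"z": 0,"twist": -29},
    {"x": 0.001,"y": -0.001,"z": 0,"twist": -33.5},
    {"x": 0.001,"y": -0.001,"z": 0,"twist": -33.5},
    {"x": 0.001,"y": -0.001,"z": 0,"twist": -33.5}
  ]
}}

```text
time: 5.95
tool_pos: [474.5, 39.9, 73.6]
tcp_rot: [3.141, -0.001, -2.632]
contact_force: [-1.7, 0.3, -0.1]
grip_width: 13.6
finger_force: 30.0
```

```bash
python3 - <<'E'
from m import *
to(476.5,42,209.3,72);print(bot.get_obs()['moment'])
E
```

```text
pose [474.5  39.9  73.6] yaw -150.8 rpy [ 3.1411e+00 -5.0000e-04 -2.6325e+00] q [-0.08  0.49  1.88  0.    0.78 -2.16] F [-1.7  0.3 -0.1] t 5.95 grip 13.644876627975448 30.000004470348358
shift x -2.7 y 0.9 z 1.6 twist -0.13096663971202815
[0.05097044 0.33561573 0.02958802]
```

Call:
{"method": "play_rows", "body": {
  "commands": [
    {"x": 0,"y": 0,"z": 0,"twist": 0},
    {"x": 0,"y": 0,"z": 0,"twist": 0},
    {"x": 0,"y": 0,"z": 0,"twist": 0},
    {"x": 0,"y": 0,"z": -0.0,"twist": 0},
    {"x": 0,"y": 0,"z": -0.01,"twist": 0},
    {"x": 0,"y": 0,"z": -0.03,"twist": 0},
    {"x": 0,"y": 0,"z": -0.06,"twist": 0},
    {"x": 0,"y": 0,"z": -0.1,"twist": 0}
  ],
  "jaw": 0.3
}}

```text
time: 6.75
tool_pos: [473.9, 39.9, 174.4]
tcp_rot: [3.14, -0.002, -2.631]
contact_force: [0.7, 0.5, -0.2]
grip_width: 63.8
finger_force: 0.0
```

Call:
{"method": "play_rows", "body": {
  "commands": [
    {"x": 0.018,"y": -0.031,"z": 0,"twist": 5},
    {"x": 0.041,"y": -0.07,"z": 0,"twist": 10},
    {"x": 0.064,"y": -0.108,"z": 0,"twist": 16},
    {"x": 0.087,"y": -0.147,"z": 0,"twist": 22},
    {"x": 0.11,"y": -0.185,"z": 0,"twist": 28},
    {"x": 0.133,"y": -0.224,"z": 0,"twist": 34},
    {"x": 0.156,"y": -0.263,"z": 0,"twist": 40},
    {"x": 0.178,"y": -0.3,"z": 0,"twist": 45}
  ],
  "jaw": 0
}}

```text
time: 7.55
tool_pos: [466.0, -310.9, 174.6]
tcp_rot: [-3.141, 0.001, 2.863]
contact_force: [1.2, 0.1, 1.4]
grip_width: 91.7
finger_force: 0.0
```

```bash
python3 - <<'E'
from m import *
to(465,-361,164.2,120)
t=cap('top','top1');s=cap('scene','scene1')
I=np.hstack([cv2.resize(t['pixels'][212:240,251:279],(390,390),interpolation=cv2.INTER_CUBIC),cv2.resize(s['pixels'][195:231,240:276],(390,390),interpolation=cv2.INTER_CUBIC)])
cv2.imwrite('pics/dial1.png',I[...,::-1])
E
```

```text
pose [ 466.  -310.9  174.6] yaw 164.0 rpy [-3.1413e+00  9.0000e-04  2.8627e+00] q [-0.73  0.48  1.54  0.    1.13 -2.02] F [1.2 0.1 1.4] t 7.55 grip 91.72493195476487 0.0
shift x -12.8 y -48.4 z 54.6 twist -0.18074417066563342
```

View pics/dial1.png

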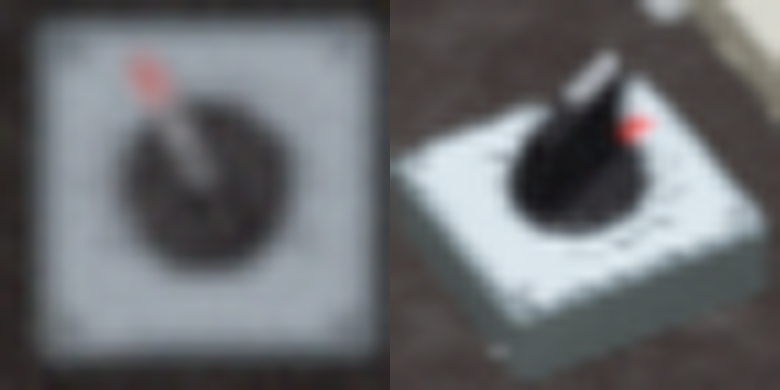

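The dial picture shows the white pointer in line with the red mark in both views. Next is the cover.

Call:
{"method": "play_rows", "body": {
  "commands": [
    {"x": -0.003,"y": -0.012,"z": 0,"twist": 0},
    {"x": -0.007,"y": -0.025,"z": 0.01,"twist": 0},
    {"x": -0.01,"y": -0.038,"z": 0.025,"twist": 0},
    {"x": -0.013,"y": -0.0485,"z": 0.045,"twist": 0},
    {"x": -0.013,"y": -0.0485,"z": 0.065,"twist": 0},
    {"x": -0.013,"y": -0.0485,"z": 0.08,"twist": 0},
    {"x": -0.013,"y": -0.0485,"z": 0.085,"twist": 0},
    {"x": -0.013,"y": -0.0485,"z": 0.085,"twist": 0}
  ]
}}

```text
time: 8.45
tool_pos: [465.3, -358.5, 87.3]
tcp_rot: [3.14, -0.002, 2.868]
contact_force: [0.1, -0.3, 0.3]
grip_width: 91.9
finger_force: 0.0
```

```bash
python3 - <<'E'
from m import *
to(465,-361,164.2,51)
E
```

```text
pose [ 465.3 -358.5   87.3] yaw 164.3 rpy [ 3.1402e+00 -2.3000e-03  2.8680e+00] q [-0.79  0.63  1.55  0.    0.97 -2.08] F [ 0.1 -0.3  0.3] t 8.45 grip 91.94824354426778 0.0
shift x -0.4 y -2.5 z 36.3 twist 0.12604854445010005
```

Call:
{"method": "play_rows", "body": {
  "commands": [
    {"x": 0,"y": -0.001,"z": 0.008,"twist": 0},
    {"x": 0,"y": -0.002,"z": 0.018,"twist": 0},
    {"x": 0,"y": -0.002,"z": 0.028,"twist": 0},
    {"x": 0,"y": -0.002,"z": 0.034,"twist": 0},
    {"x": 0,"y": -0.002,"z": 0.036,"twist": 0},
    {"x": 0,"y": -0.002,"z": 0.036,"twist": 0},
    {"x": 0,"y": -0.002,"z": 0.036,"twist": 0},
    {"x": 0,"y": -0.002,"z": 0.036,"twist": 0}
  ],
  "jaw": 0.3
}}

```text
time: 9.25
tool_pos: [465.4, -361.2, 53.1]
tcp_rot: [-3.141, 0.001, 2.867]
contact_force: [-1.0, -0.6, 0.3]
grip_width: 64.2
finger_force: 0.0
```

Call:
{"method": "play_rows", "body": {
  "commands": [
    {"x": 0,"y": 0,"z": 0,"twist": 0},
    {"x": 0,"y": 0,"z": 0,"twist": 0},
    {"x": 0,"y": 0,"z": 0,"twist": 0},
    {"x": 0,"y": 0,"z": 0,"twist": 0},
    {"x": 0,"y": 0,"z": 0,"twist": 0},
    {"x": 0,"y": 0,"z": 0,"twist": 0},
    {"x": 0,"y": 0,"z": 0,"twist": 0},
    {"x": 0,"y": 0,"z": 0,"twist": 0}
  ],
  "jaw": 1
}}

```text
time: 10.05
tool_pos: [465.2, -360.8, 52.7]
tcp_rot: [3.141, -0.0, 2.867]
contact_force: [0.5, 1.2, 0.5]
grip_width: 23.9
finger_force: 29.7
```

```bash
python3 - <<'E'
from m import *
to(465,-361,164.2,51)
E
```

```text
pose [ 465.2 -360.8   52.7] yaw 164.3 rpy [ 3.1413e+00 -1.0000e-04  2.8674e+00] q [-0.79  0.67  1.57  0.    0.9  -2.09] F [0.5 1.2 0.5] t 10.05 grip 23.88891990673557 29.670057892799377
shift x 0.1 y -0.2 z 1.7 twist 0.0892144006194826
```

Call:
{"method": "play_rows", "body": {
  "commands": [
    {"x": 0,"y": 0,"z": -0.02,"twist": 0},
    {"x": 0,"y": 0,"z": -0.05,"twist": 0},
    {"x": 0.008,"y": 0.025,"z": -0.07,"twist": -4},
    {"x": 0.02,"y": 0.06,"z": -0.07,"twist": -9},
    {"x": 0.033,"y": 0.097,"z": -0.07,"twist": -14},
    {"x": 0.046,"y": 0.135,"z": -0.07,"twist": -20},
    {"x": 0.056,"y": 0.165,"z": -0.07,"twist": -24},
    {"x": 0.0606,"y": 0.1796,"z": -0.07,"twist": -26}
  ]
}}

```text
time: 10.85
tool_pos: [454.6, -169.2, 122.4]
tcp_rot: [3.14, -0.001, -2.958]
contact_force: [-0.6, 0.3, -2.6]
grip_width: 24.3
finger_force: 29.7
```

Call:
{"method": "play_rows", "body": {
  "commands": [
    {"x": 0,"y": 0,"z": 0,"twist": 0},
    {"x": 0,"y": 0,"z": 0,"twist": 0},
    {"x": 0,"y": 0,"z": 0,"twist": 0},
    {"x": 0,"y": 0,"z": 0.005,"twist": 0},
    {"x": 0,"y": 0,"z": 0.01,"twist": 0},
    {"x": 0,"y": 0,"z": 0.015,"twist": 0},
    {"x": 0,"y": 0,"z": 0.02,"twist": 0},
    {"x": 0,"y": 0,"z": 0.02,"twist": 0}
  ]
}}

```text
time: 11.65
tool_pos: [455.0, -171.5, 101.8]
tcp_rot: [3.14, -0.001, -2.962]
contact_force: [-0.6, -0.4, -2.2]
grip_width: 23.8
finger_force: 29.7
```

```bash
python3 - <<'E'
from m import *
to(455.5,-171.6,190.3,52.7+38)
t=cap('top','top2');s=cap('scene','scene2');print(bot.get_obs()['contact_force'])
I=np.hstack([cv2.resize(t['pixels'][208:248,298:338],(390,390),interpolation=cv2.INTER_CUBIC),cv2.resize(s['pixels'][222:278,256:312],(390,390),interpolation=cv2.INTER_CUBIC)])
cv2.imwrite('pics/fix1.png',I[...,::-1])
for k in range(3): print(bot.get_obs()['tool_pos'])
E
```

```text
pose [ 455.  -171.5  101.8] yaw -169.7 rpy [ 3.1404e+00 -1.3000e-03 -2.9623e+00] q [-0.52  0.46  1.82  0.    0.86 -2.27] F [-0.6 -0.4 -2.2] t 11.65 grip 23.80854976142731 29.671044945716858
shift x -0.5 y -0.2 z 11.1 twist -0.028100732855364186
[ 0.38065873 -0.854742   -2.56454481]
[ 455.41609716 -171.68773107  102.50105178]
[ 455.41609716 -171.68773107  102.50105178]
[ 455.41609716 -171.68773107  102.50105178]
```

View pics/fix1.png

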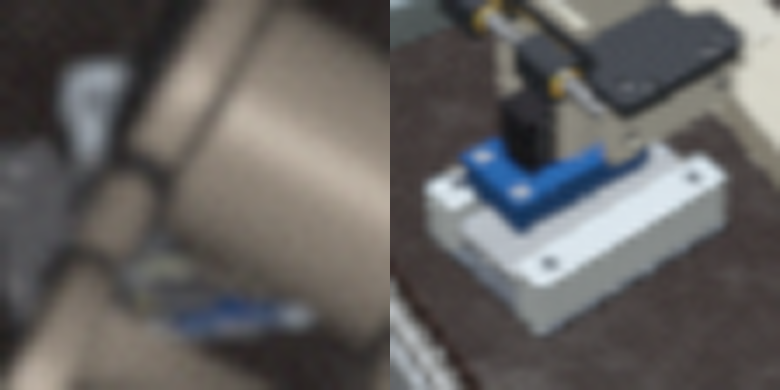

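The scene crop shows the cover over the channel, parallel to the rails. I'll lower it between them.

Call:
{"method": "play_rows", "body": {
  "commands": [
    {"x": 0,"y": 0,"z": 0.004,"twist": 0},
    {"x": 0,"y": 0,"z": 0.008,"twist": 0},
    {"x": 0,"y": 0,"z": 0.011,"twist": 0},
    {"x": 0,"y": 0,"z": 0.0125,"twist": 0},
    {"x": 0,"y": 0,"z": 0.014,"twist": 0},
    {"x": 0,"y": 0,"z": 0.0155,"twist": 0},
    {"x": 0,"y": 0,"z": 0.0165,"twist": 0},
    {"x": 0,"y": 0,"z": 0.0165,"twist": 0}
  ]
}}

```text
time: 12.55
tool_pos: [455.3, -171.3, 86.1]
tcp_rot: [3.141, -0.0, -2.962]
contact_force: [-0.2, 1.6, -0.6]
grip_width: 24.0
finger_force: 29.6
```

```bash
python3 - <<'E'
from m import *
to(455.5,-171.6,190.3,52.7+33);print(bot.get_obs()['moment'])
E
```

```text
pose [ 455.3 -171.3   86.1] yaw -169.7 rpy [ 3.1409e+00 -2.0000e-04 -2.9619e+00] q [-0.52  0.48  1.84  0.    0.82 -2.27] F [-0.2  1.6 -0.6] t 12.55 grip 23.952968583825044 29.646915793418884
shift x -0.1 y -0.3 z 0.4 twist -0.007038112571649435
[0.4876951  0.08989869 0.0254832 ]
```

Call:
{"method": "play_rows", "body": {
  "commands": [
    {"x": 0,"y": 0,"z": 0.0005,"twist": 0},
    {"x": 0,"y": 0,"z": 0.001,"twist": 0},
    {"x": 0,"y": 0,"z": 0.001,"twist": 0},
    {"x": 0,"y": 0,"z": 0.001,"twist": 0},
    {"x": 0,"y": 0,"z": 0.001,"twist": 0},
    {"x": 0,"y": 0,"z": 0.001,"twist": 0},
    {"x": 0,"y": 0,"z": 0.001,"twist": 0},
    {"x": 0,"y": 0,"z": 0.001,"twist": 0}
  ]
}}

```text
time: 13.35
tool_pos: [455.3, -171.5, 85.1]
tcp_rot: [3.141, -0.0, -2.962]
contact_force: [-1.6, 3.9, -1.5]
grip_width: 24.1
finger_force: 29.6
```

```bash
python3 - <<'E'
from m import *
to(455.5,-171.6,190.3,52.7+33);print(bot.get_obs()['moment'])
s=cap('scene','scene3');o=bot.get_obs();print(o['contact_force'],o['moment'],o['tool_pos'])
I=cv2.resize(s['pixels'][222:278,256:312],(590,590),interpolation=cv2.INTER_CUBIC)
cv2.imwrite('pics/fix2.png',I[...,::-1])
E
```

```text
pose [ 455.3 -171.5   85.1] yaw -169.7 rpy [ 3.141e+00 -4.000e-04 -2.962e+00] q [-0.52  0.48  1.84  0.    0.82 -2.27] F [-1.6  3.9 -1.5] t 13.35 grip 24.148005845689628 29.63228613138199
shift x -0.2 y -0.2 z -0.6 twist -0.009802244834645535
[0.97021672 0.07874897 0.10118533]
[-0.80294753  4.91511875 -2.14486309] [0.98022957 0.15903265 0.1642131 ] [ 455.29630932 -171.49374474   85.07658239]
```

View pics/fix2.png

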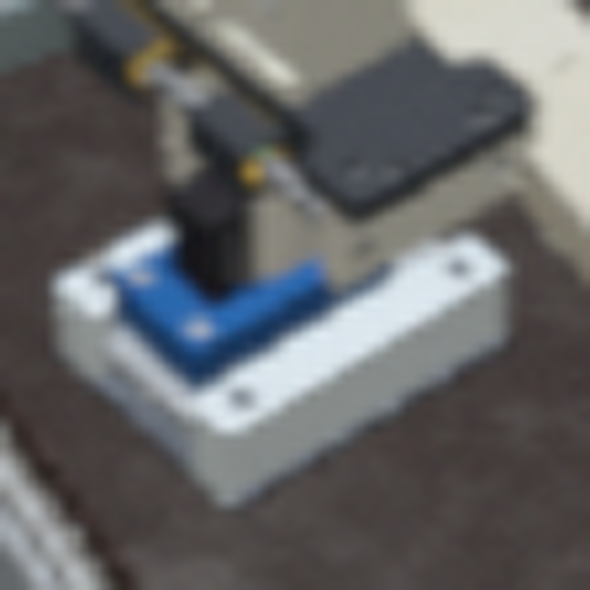

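The cover is in the channel, leaning on the right-hand rail with about 5 N along +y. I'll shift it 1 mm left and lower slightly.

Call:
{"method": "play_rows", "body": {
  "commands": [
    {"x": 0,"y": 0.0005,"z": 0,"twist": 0},
    {"x": 0,"y": 0.001,"z": 0,"twist": 0},
    {"x": 0,"y": 0.001,"z": 0.0005,"twist": 0},
    {"x": 0,"y": 0.001,"z": 0.001,"twist": 0},
    {"x": 0,"y": 0.001,"z": 0.001,"twist": 0},
    {"x": 0,"y": 0.001,"z": 0.001,"twist": 0},
    {"x": 0,"y": 0.001,"z": 0.001,"twist": 0},
    {"x": 0,"y": 0.001,"z": 0.001,"twist": 0}
  ]
}}

```text
time: 14.2
tool_pos: [455.6, -171.1, 84.5]
tcp_rot: [-3.141, 0.001, -2.962]
contact_force: [-0.5, -0.2, 1.3]
grip_width: 24.2
finger_force: 29.7
```

```bash
cat > st.py <<'E'
from h import *
o=bot.get_obs();u=np.array([np.cos(np.radians(10.3)),np.sin(np.radians(10.3))]);n=np.array([-u[1],u[0]])
p=o['tool_pos'];d=p[:2]-[467.3,-169.4];f=o['contact_force']
print('s %.1f lat %.1f bottom %.1f'%(d@u,d@n,p[2]-52.7),'F along %.1f lat %.1f z %.1f'%(f[:2]@u,f[:2]@n,f[2]),'M',np.round(o['moment'],2),'rpy',np.round(o['tcp_rot'],4),'t',o['time'])
E
python3 st.py
```

```text
s -11.8 lat 0.5 bottom 31.8 F along -0.5 lat -0.1 z 1.3 M [0.07 0.1  0.08] rpy [-3.1408e+00  8.0000e-04 -2.9621e+00] t 14.2
```

It's resting on the pin tip with about 3.5 N of preload and no side force. I'll slide it along +x of the fixture.

Call:
{"method": "play_rows", "body": {
  "commands": [
    {"x": -0.0006,"y": 0,"z": 0,"twist": 0},
    {"x": -0.0012,"y": 0,"z": 0,"twist": 0},
    {"x": -0.0018,"y": 0,"z": 0,"twist": 0},
    {"x": -0.0024,"y": 0,"z": 0,"twist": 0},
    {"x": -0.003,"y": 0,"z": 0,"twist": 0},
    {"x": -0.0036,"y": 0,"z": 0,"twist": 0},
    {"x": -0.0042,"y": 0,"z": 0,"twist": 0},
    {"x": -0.005,"y": 0,"z": 0,"twist": 0}
  ]
}}

```text
time: 15.0
tool_pos: [460.3, -169.7, 84.1]
tcp_rot: [3.141, 0.0, -2.962]
contact_force: [-0.9, -0.3, -1.4]
grip_width: 23.7
finger_force: 29.7
```

```bash
python3 st.py
```

```text
s -6.9 lat 0.9 bottom 31.4 F along -0.9 lat -0.2 z -1.4 M [0.04 0.13 0.01] rpy [ 3.1414e+00  2.0000e-04 -2.9621e+00] t 15.0
```

Call:
{"method": "play_rows", "body": {
  "commands": [
    {"x": -0.0005,"y": 0,"z": 0,"twist": 0},
    {"x": -0.001,"y": 0,"z": 0,"twist": 0},
    {"x": -0.0015,"y": 0,"z": 0,"twist": 0},
    {"x": -0.0015,"y": 0,"z": 0.0005,"twist": 0},
    {"x": -0.0015,"y": 0,"z": 0.001,"twist": 0},
    {"x": -0.0015,"y": 0,"z": 0.001,"twist": 0},
    {"x": -0.0015,"y": 0,"z": 0.001,"twist": 0},
    {"x": -0.0015,"y": 0,"z": 0.001,"twist": 0}
  ]
}}

```text
time: 15.8
tool_pos: [461.7, -169.6, 83.2]
tcp_rot: [3.142, 0.0, -2.962]
contact_force: [-0.4, 0.2, -3.4]
grip_width: 24.2
finger_force: 29.7
```

```bash
python3 st.py
```

```text
s -5.6 lat 0.9 bottom 30.5 F along -0.4 lat 0.2 z -3.4 M [0.03 0.03 0.01] rpy [ 3.1415e+00  1.0000e-04 -2.9621e+00] t 15.8
```

There's no contact at 30.5, so the pocket is over the pin. I'll lower it.

Call:
{"method": "play_rows", "body": {
  "commands": [
    {"x": 0,"y": 0,"z": 0.001,"twist": 0},
    {"x": 0,"y": 0,"z": 0.002,"twist": 0},
    {"x": 0,"y": 0,"z": 0.003,"twist": 0},
    {"x": 0,"y": 0,"z": 0.004,"twist": 0},
    {"x": 0,"y": 0,"z": 0.005,"twist": 0},
    {"x": 0,"y": 0,"z": 0.0055,"twist": 0},
    {"x": 0,"y": 0,"z": 0.0055,"twist": 0},
    {"x": 0,"y": 0,"z": 0.0055,"twist": 0}
  ]
}}

```text
time: 16.6
tool_pos: [461.9, -169.6, 77.7]
tcp_rot: [-3.141, 0.001, -2.962]
contact_force: [2.0, 0.1, -2.5]
grip_width: 23.8
finger_force: 29.7
```

```bash
python3 st.py
```

```text
s -5.3 lat 0.8 bottom 25.0 F along 2.0 lat -0.3 z -2.5 M [ 0.1  -0.47 -0.01] rpy [-3.1414e+00  5.0000e-04 -2.9621e+00] t 16.6
```

Call:
{"method": "play_rows", "body": {
  "commands": [
    {"x": -0.0006,"y": 0,"z": 0.001,"twist": 0},
    {"x": -0.0006,"y": 0,"z": 0.002,"twist": 0},
    {"x": -0.0006,"y": 0,"z": 0.003,"twist": 0},
    {"x": -0.0006,"y": 0,"z": 0.004,"twist": 0},
    {"x": -0.0006,"y": 0,"z": 0.005,"twist": 0},
    {"x": -0.0006,"y": 0,"z": 0.006,"twist": 0},
    {"x": -0.0006,"y": 0,"z": 0.007,"twist": 0},
    {"x": -0.0006,"y": 0,"z": 0.007,"twist": 0}
  ]
}}

```text
time: 17.4
tool_pos: [462.2, -169.4, 70.9]
tcp_rot: [3.142, -0.0, -2.962]
contact_force: [-1.1, 1.8, 6.4]
grip_width: 24.0
finger_force: 29.7
```

```bash
python3 st.py
```

```text
s -5.0 lat 0.9 bottom 18.2 F along -0.7 lat 1.9 z 6.4 M [ 0.19  0.18 -0.02] rpy [ 3.1415 -0.     -2.962 ] t 17.4
```

Call:
{"method": "play_rows", "body": {
  "commands": [
    {"x": 0,"y": 0,"z": 0.0005,"twist": 0},
    {"x": 0,"y": 0,"z": 0.001,"twist": 0},
    {"x": 0,"y": 0,"z": 0.0015,"twist": 0},
    {"x": 0,"y": 0,"z": 0.002,"twist": 0},
    {"x": 0,"y": 0,"z": 0.002,"twist": 0},
    {"x": 0,"y": 0,"z": 0.002,"twist": 0},
    {"x": 0,"y": 0,"z": 0.002,"twist": 0},
    {"x": 0,"y": 0,"z": 0.002,"twist": 0}
  ]
}}

```text
time: 18.2
tool_pos: [462.3, -169.4, 70.5]
tcp_rot: [-3.141, 0.001, -2.962]
contact_force: [-4.8, 3.1, 22.0]
grip_width: 23.7
finger_force: 29.7
```

```bash
python3 st.py
```

```text
s -5.0 lat 0.9 bottom 17.8 F along -4.2 lat 3.9 z 22.0 M [0.61 0.97 0.02] rpy [-3.1410e+00  7.0000e-04 -2.9619e+00] t 18.2
```

Call:
{"method": "play_rows", "body": {
  "commands": [
    {"x": 0,"y": 0,"z": 0,"twist": 0},
    {"x": 0,"y": 0,"z": 0,"twist": 0},
    {"x": 0,"y": 0,"z": 0,"twist": 0},
    {"x": 0,"y": 0,"z": 0,"twist": 0},
    {"x": 0,"y": 0,"z": 0,"twist": 0},
    {"x": 0,"y": 0,"z": 0,"twist": 0},
    {"x": 0,"y": 0,"z": 0,"twist": 0},
    {"x": 0,"y": 0,"z": 0,"twist": 0}
  ]
}}

```text
time: 19.0
tool_pos: [462.2, -169.4, 70.5]
tcp_rot: [-3.141, 0.001, -2.962]
contact_force: [-6.2, 4.3, 21.9]
grip_width: 23.6
finger_force: 29.7
```

```bash
python3 st.py; python3 - <<'E'
from h import *
s=cap('scene','scene4')
cv2.imwrite('pics/end.png',cv2.resize(s['pixels'][190:290,230:330],(600,600),interpolation=cv2.INTER_CUBIC)[...,::-1])
E
```

```text
s -5.0 lat 0.9 bottom 17.8 F along -5.4 lat 5.3 z 21.9 M [0.63 0.96 0.04] rpy [-3.1410e+00  6.0000e-04 -2.9619e+00] t 19.0
```

View pics/end.png

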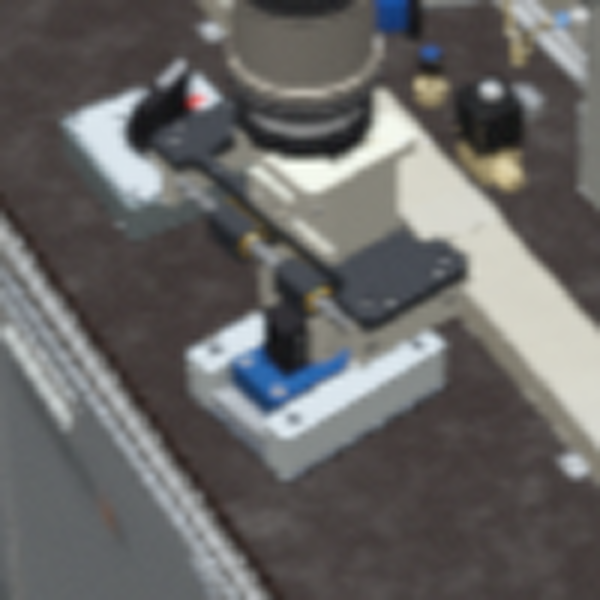

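The cover sits flush between the rails at (290,380), pressed down with a steady 22 N. The dial pointer is still at the red mark at (190,85).

```bash
python3 -c "
from plant import bot
print(bot.close_job())"
```

```text
the job is handed in; nothing more can be done
None
```

I handed the job in with the dial at the red mark and the cover dropped over the pin, still gripped and pressed onto the platen's stop at about 22 N; no verdict came back.

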